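# Dress the test kiln for firing

## Robot

A 6-joint arm with a two-finger parallel gripper is mounted at the origin on the work surface. World frame = base frame: x ahead of the robot, y to its left, z up, the work surface at z = 0. Lengths are in mm, angles in degrees, forces in N, time in s.
With the tool pointing down it reaches from about 300 to 850 mm from the base axis. Payload 4.2 kg.
Tool frame: the origin (TCP) lies midway between the tips of the shut fingers; the grasp point (between the pads) lies 19 mm behind it; z points along the fingers, y is the line along which they close (so a half turn about z gives the same grasp; the last joint's range is limited). The gripper opens to 91 mm and grips with 3 to 60 N. Pads are 32 mm wide; open, the fingers measure 118 mm over their backs; the gripper's body (76 mm by 178 mm) begins 60 mm behind the grasp point.
Start: joints at [66.864, 18.312, 89.639, -0, 72.044, -1.146], TCP at [215.31, 533.183, 213.976] pointing down, gripper open.
Joint ranges: [-177.97, 177.97], [-48.28, 115.42], [12.27, 149.76], [-77.06, 257.06], [2.81, 150.46], [-146.56, 146.56]. Speed limits (degrees/s): [147.25, 147.25, 180, 180, 180, 180].

## Interface

Orientations are given as [roll, pitch, yaw] about the fixed x, y, z axes, in that order (R = Rz(yaw) Ry(pitch) Rx(roll)).
In Python, from workcell import env gives the robot as it stands.
- The arm moves only by the shell command python3 -m jog 'ROWS' [FORCE]. ROWS is a JSON object of lists of equal length, an entry for each row: "jaw": the finger opening in mm, from 0 to 91.2; "slide": the shift along the tool's x, y, z in units of 30 mm (1.0 is 30 mm), a list of three; "spin": the turn about the tool's z in units of 8 degrees (1.0 is 8 degrees). In form: {"jaw": [jaw, ...], "slide": [[dx, dy, dz], ...], "spin": [spin, ...]}. A call has 1 to 10 rows; each row shifts and turns the commanded pose from where the row before left it, along the tool's axes as they then stand; what a row does not reach is not made up. A row lasts 1/10 s, in which the tool goes at most 50 mm and 8.59 degrees, less where a joint would pass 70% of its speed; a pose out of reach is approached as far as the arm can. A call is refused whole if a number of a shift passes 1 or a number of a turn 1, either way. A call with a gripper value outside its range is refused whole. The fingers move at their own pace and stop on an object; FORCE is the grip in N (left out, the last holds). Time passes only in rows, so rows that do not move let the fingers close. It gives the time, the measured TCP pose, the force, the opening and the grip force at its end, in the units of the state.
- env.state(): the state, without advancing time (a new reading comes with each control period).
- env.grab_frame(name): name is "side" or "top" or "wrist"; returns the picture (384x512x3 uint8, red, green, blue); there is no depth.
- env.camera_model(name): a dict with "fx", "fy", "cx", "cy" (pixels), "camera_from_world" (4x4, takes a point from world to camera coordinates). Camera axes: x right, y up, looking along -z (the intrinsics and any distortion apply to the point x, -y, -z); pixel columns grow to the right and rows downward; lengths in mm; the calibration is good to about 2 mm. A picture is of the moment at which its call begins: read the wrist's pose just before it. camera_model takes no time and is no camera call; for the wrist camera it gives the pose at the moment of the call.
- env.job_done(): hands the job in; it is judged then, once.
The state is a dict: "time_s": time; "qpos": joint angles; "qvel": joint speeds; "effort": joint torques, N m; "ee_pos": TCP position; "ee_rot": TCP orientation; "force": force on the tool from outside, world axes, zero at the start; "torque": the same for the moment, N m; "gripper_width": finger opening in mm; "gripper_force": force on a finger pad.
Only numpy, scipy, OpenCV 4.12 (cv2) and the standard library are available. Lean on these libraries where they do the work, as an engineer would, in place of code of your own. Each camera call takes 0.05 s, during which the arm holds its last target. There are 200 camera calls.

## Task

Get the test kiln ready to fire: first drape the tent-shaped steel guard over the bar on the kiln's side and let go, so that it hangs there by itself. Then screw the knurled vent cap on the lid down (clockwise) until it bottoms out, back it off a quarter turn, and finish with the gripper still holding the cap there. Do not disturb the other things on the counter and the lid.

Things in the scene. Friction and masses are not known exactly. Their poses are not given: they have to be found in the camera images.
- kiln: Squat box-shaped test kiln, fixed to the counter, 280 x 280 mm and 220 mm high, lid shut and not to be opened. Origin: centre of its underside, on the counter; z up. Its bar is on its -y side, the lid hinges on its +x side. A loose stilt stands near the (+x, +y) corner of the lid, over 100 mm from the vent cap's axis.
- bar_mid (a point): Middle of the round steel bar (12 mm diameter) on the kiln's side, axes as the kiln's. The bar runs level along the kiln's x, its centre line 170 mm above the counter and 85 mm out from the kiln's wall (kiln frame: 0, -225, 170 mm). 12 mm round arms from the kiln hold its ends 110 mm either side of this point: 208 mm of free bar.
- guard: Loose folded steel tent, 0.25 to 0.5 kg, standing on its two lower edges. Origin: centre of its underside; x along the ridge, z up; same either way round. Two flaps 120 mm long (x), 100 down the slope, 3 thick, 20 degrees off vertical, open below and at the ends; 71 mm wide at the foot. On the ridge a wooden handle 90 long (x), 18 wide (y), 95 to 130 mm above the origin: grip across it from above.
- guard_seat (a point): The point in the guard, 72.5 mm above its origin, where the bar's centre line lies when the guard hangs nested on the bar (handle top then 57 mm above the bar's centre line, lower edges 73 mm below it).
- vent_cap: Round steel screw cap, knurled sides, 44 mm diameter, 34 high, upright on the lid's threaded vent stub; cannot come off. Origin: centre of its underside, on the turning axis (kiln frame x -20, y +20 mm); z up; a dark line on its top runs from the axis along its +x. Bottomed out, its underside is 226 mm above the counter, on a flange 54 mm in diameter, 6 high, on the lid.
- vent_turn (a joint): How far the cap is unscrewed, rad: 0 bottomed out on its hard stop, growing as it is turned anticlockwise seen from above (unscrewed), up to 4. Right-hand thread: clockwise lowers it by 1.27 mm per rad (8 mm per turn). About 0.08 N m of friction, so it stays where it is left. It starts 1.0 to 2.6 rad unscrewed.
- paddle: Bystander: graphite paddle, 260 mm long, lying flat on the counter to the right; origin under its middle, x along it, 20 mm high.
- fragment: Bystander: milky glass bottle bottom with a broken rim, 68 mm diameter, up to 54 mm high, standing on the counter under the bar (the hung guard stays 40 mm above it); origin under its centre.
- prop: Bystander: steel kiln shelf prop, a flanged post 50 mm diameter, 100 mm high; origin under its centre.
- pot: Bystander: blue stoneware pot with two side handles, 100 mm rim diameter, 85 mm high; origin under its centre.
- dish: Bystander: clay dish, 90 mm diameter, 30 mm high, left of the kiln; origin under its centre.
- stilt: Bystander: small three-legged ceramic stilt on the lid, 64 mm across, 16 mm high; origin under its centre.
Mind the look-alikes: they are no part of the job. Leave any orange or pink look-alike of the guard alone.

How it is judged:
By the outcome, as a careful person would: the job done as asked, in the order asked, and still so for the second after the job is handed in, while the arm keeps its last pose, push and grip.
It also fails if it takes over 67 s, if anything falls off the work surface, if the arm or the gripper's body presses on something with over 40 N, if the wrist force passes 120 N, or if a joint passes its speed limit or range.

## Working session

There is one attempt and no reset: what is moved stays moved. The work goes in short steps, Python scripts to look and compute and a shell command to move; the robot and the scene stay as the last step left them, time stands still between calls to the robot, and variables do not carry over. Pictures are saved under pics/ and viewed, at most 10 in all, crops included, and the job is handed in when it is done.

```bash
mkdir -p pics; ls; python3 - <<'E'
from workcell import env
import cv2, numpy as np
for n in("side","top"):
    im=env.grab_frame(n); cv2.imwrite(f"pics/{n}0.png",im[:,:,::-1])
    print(n,{k:np.round(v,3).tolist() if not isinstance(v,(int,float)) else v for k,v in env.camera_model(n).items()})
print(env.state())
E
```

```text
pics
side {'fx': 406.4505041033769, 'fy': 406.4505041033769, 'cx': 256.4007366813183, 'cy': 192.6229137252212, 'camera_from_world': [[0.578, -0.816, -0.007, -374.811], [0.556, 0.388, 0.735, -367.085], [-0.597, -0.429, 0.678, -1305.461], [0.0, 0.0, 0.0, 1.0]]}
top {'fx': 367.4054906703278, 'fy': 367.4054906703278, 'cx': 251.76965605321908, 'cy': 189.67629861143726, 'camera_from_world': [[-0.015, -1.0, 0.02, -80.268], [0.992, -0.012, 0.129, -509.913], [-0.128, 0.021, 0.991, -1238.843], [0.0, 0.0, 0.0, 1.0]]}
{'time_s': 0.1, 'qpos': array([ 6.68634177e+01,  1.83460427e+01,  8.96985856e+01,  7.69483755e-04,
        7.20440629e+01, -1.14731830e+00]), 'qvel': array([ 0.05759874, -0.12105164, -0.21837387, -0.11171108,  0.04469328,
       -0.04658963]), 'effort': array([-8.45125851e-04, -4.13334060e+01, -2.32507825e+01,  7.28289946e-02,
        4.22614545e-02, -6.46059675e-05]), 'ee_pos': array([215.13117886, 532.75561505, 213.22938561]), 'ee_rot': array([-1.79911341e+02, -2.50736696e-03,  1.58010496e+02]), 'force': array([0.02845613, 0.34998098, 0.36047275]), 'torque': array([-0.02501848, -0.03971517,  0.00209924]), 'gripper_force': 0.0, 'gripper_width': 91.42008154617783}
```

View pics/top0.png

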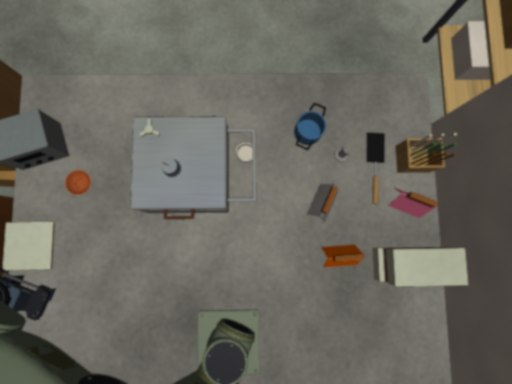

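View pics/side0.png

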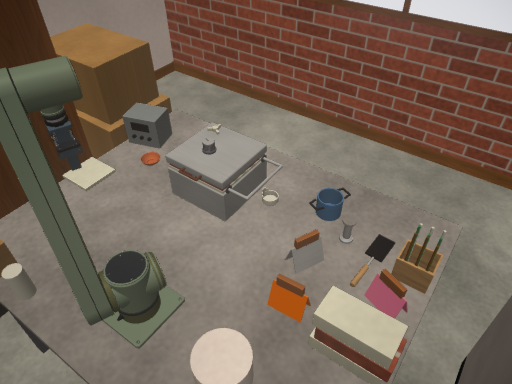

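The top view shows the kiln at about (180,163), its bar at column 255 (rows 130–200), the cap at (170,167), the grey guard at (323,200) with its brown handle at (330,200), and the orange and pink look-alikes at (343,256) and (413,203). The side view shows the grey guard's handle at (307,239) and the cap at (209,147).

```bash
cat > h.py <<'E'
import numpy as np, cv2
from workcell import env
def ray(m,px):
    T=np.array(m["camera_from_world"]);R=T[:3,:3];o=-R.T@T[:3,3]
    d=R.T@np.array([(px[0]-m["cx"])/m["fx"],-(px[1]-m["cy"])/m["fy"],-1]);return o,d
def onz(m,px,z):
    o,d=ray(m,px);return o+d*(z-o[2])/d[2]
def proj(m,p):
    T=np.array(m["camera_from_world"]);c=T[:3,:3]@np.array(p,float)+T[:3,3]
    return np.array([m["cx"]+m["fx"]*c[0]/-c[2], m["cy"]+m["fy"]*c[1]/c[2]])
def tri(a,pa,b,pb):
    o1,d1=ray(a,pa);o2,d2=ray(b,pb)
    s=np.linalg.lstsq(np.c_[d1,-d2],o2-o1,rcond=None)[0]
    p,q=o1+d1*s[0],o2+d2*s[1];return (p+q)/2,np.linalg.norm(p-q)
def brown(im,box,lo=(2,90,40),hi=(16,255,200)):
    x0,y0,x1,y1=box;h=cv2.cvtColor(im,cv2.COLOR_RGB2HSV)
    k=np.zeros(im.shape[:2],np.uint8);k[y0:y1,x0:x1]=cv2.inRange(h,lo,hi)[y0:y1,x0:x1]
    n,l,s,c=cv2.connectedComponentsWithStats(k)
    i=1+np.argmax(s[1:,4]);return cv2.minAreaRect(np.argwhere(l==i)[:,::-1].astype(np.float32)),s[i]
E
python3 - <<'E'
from h import *
t=env.camera_model("top");s=env.camera_model("side")
it=cv2.imread("pics/top0.png")[:,:,::-1];i2=cv2.imread("pics/side0.png")[:,:,::-1]
a=brown(it,(300,170,350,230));b=brown(i2,(285,225,330,258));print(a,b)
print("handle",onz(t,a[0][0],115),tri(t,a[0][0],s,b[0][0]))
bx=cv2.boxPoints(a[0]);print(np.round([onz(t,p,122)[:2] for p in bx]))
# kiln lid silhouette corners z=220
for n,p,z in [("lidTL",(134,117),220),("lidTR",(224,117),220),("lidBR",(226,209),220),("lidBL",(132,209),220),("barfar",(254,130),170),("barnear",(255,200),170),("cap",(172,166),263),("frag",(245,153),50)]:
    print(n,np.round(onz(t,p,z)))
cv2.imwrite("pics/c1.png",np.hstack([cv2.resize(it[100:230,120:265,::-1],None,fx=2.9,fy=2.9,interpolation=2),cv2.resize(it[170:230,295:350,::-1],(346,377),interpolation=2)]))
E
```

```text
(((329.5431213378906, 199.23277282714844), (6.95924186706543, 28.624807357788086), 23.198591232299805), array([322, 186,  16,  27, 195], dtype=int32)) (((306.3082275390625, 238.6780548095703), (10.09679126739502, 27.64203643798828), 65.55604553222656), array([294, 230,  25,  19, 263], dtype=int32))
handle [ 463.79843597 -337.37758753  115.        ] (array([ 463.40125689, -336.65608151,  117.17297737]), np.float64(0.5380292104515066))
[[ 425. -306.]
 [ 510. -346.]
 [ 501. -366.]
 [ 416. -326.]]
lidTL [710. 268. 220.]
lidTR [707.  -3. 220.]
lidBR [429.  -7. 220.]
lidBL [432. 267. 220.]
barfar [681. -94. 170.]
barnear [459. -94. 170.]
cap [550. 144. 263.]
frag [635. -65.  50.]
```

View pics/c1.png

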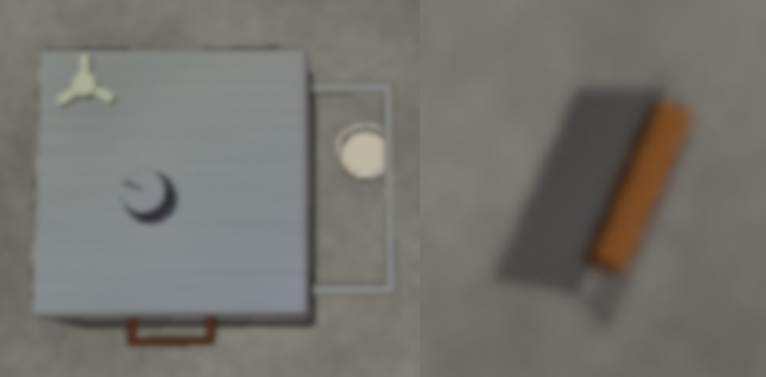

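Crop: the cap is centred at (150,190), with its line pointing left and a bit up (about +y). The bar runs from (387,88) to (391,290), and the guard's handle runs from (675,105) to (608,268). The points agree with the given sizes: the lid is 274–278 mm and the bar is 85 mm out. I'll move over the guard.

```bash
python3 -m jog '{"jaw":[91,91,91,91,91,91,91,91,91,91],"slide":[[0,0,-1],[0,0,-1],[0,0,-1],[-0.77,-0.99,0],[-0.77,-0.99,0],[-0.77,-0.99,0],[-0.77,-0.99,0],[-0.77,-0.99,0],[-0.77,-0.99,0],[-0.77,-0.99,0]],"spin":[0,0,0,0.375,0,0,0,0,0,0]}' 20
python3 - <<'E'
from h import *
from scipy.spatial.transform import Rotation as Ro
s=env.state();R=Ro.from_euler("xyz",s["ee_rot"],degrees=True)
d=R.inv().apply(np.array([463,-337,300])-s["ee_pos"])/30;print(np.round(d,2),s["ee_rot"])
E
```

```text
time_s: 1.1
ee_pos: [275.8, 275.3, 303.6]
ee_rot: [-180.0, 0.0, 155.0]
force: [0.9, 0.1, -0.6]
gripper_width: 91.4
gripper_force: 0.0
[-14.27 -15.87   0.13] [-1.79975545e+02  3.95099515e-03  1.55042952e+02]
```

```bash
python3 -m jog '{"jaw":[91,91,91,91,91,91,91,91],"slide":[[-0.89,-0.99,0],[-0.89,-0.99,0],[-0.89,-0.99,0],[-0.89,-0.99,0],[-0.89,-0.99,0],[-0.89,-0.99,0],[-0.89,-0.99,0],[-0.89,-0.99,0]],"spin":[0,0,0,0,0,0,0,0]}' >/dev/null
python3 -m jog '{"jaw":[91,91,91,91,91,91,91,91,91,91],"slide":[[-0.89,-0.99,0],[-0.89,-0.99,0],[-0.89,-0.99,0],[-0.89,-0.99,0],[-0.89,-0.99,0],[-0.89,-0.99,0],[-0.89,-0.99,0],[-0.89,-0.99,0],[0,0,0],[0,0,0]],"spin":[0,0,0,0,0,0,0,0,0,0]}'
python3 - <<'E'
from h import *
m=env.camera_model("wrist");im=env.grab_frame("wrist");cv2.imwrite("pics/w1.png",im[:,:,::-1])
print(m["fx"],np.round(m["camera_from_world"],2).tolist(),env.state()["ee_pos"])
T=np.array(m["camera_from_world"]);print("cam",-T[:3,:3].T@T[:3,3], "expect handle px",proj(m,(463,-337,122)))
try:
  r,s=brown(im,(0,0,512,384));print(r,s);print(onz(m,r[0],122),[onz(m,p,130)[:2].round(1) for p in cv2.boxPoints(r)])
except Exception as e: print(e)
E
```

```text
time_s: 2.9
ee_pos: [462.1, -334.4, 302.8]
ee_rot: [179.9, -0.1, 154.9]
force: [-0.7, 0.4, -0.4]
gripper_width: 90.9
gripper_force: 0.0
326.91635776356077 [[0.42, 0.91, 0.0, 105.72], [-0.88, 0.41, -0.24, 590.63], [-0.21, 0.1, 0.97, -344.03], [0.0, 0.0, 0.0, 1.0]] [ 461.99044487 -333.6552687   303.31579174]
cam [ 401.87915666 -304.92610426  473.16943468] expect handle px [247.31612228 177.67676757]
((142.62586975097656, 49.88731384277344), (77.4345932006836, 109.06217956542969), 59.47029495239258) [  79    0  130  100 7373]
[ 300.98963952 -376.52236329  122.        ] [array([ 271.4, -431.1]), array([ 267.5, -325.4]), array([ 335.4, -318.2]), array([ 342.1, -428.6])]
```

View pics/w1.png

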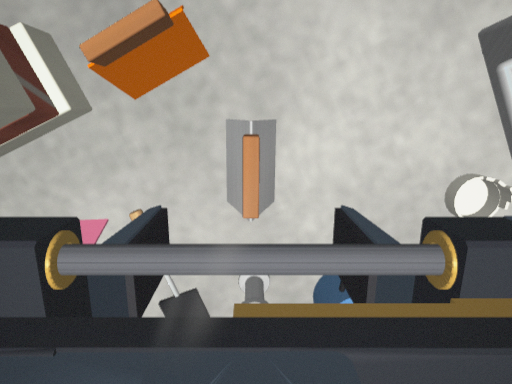

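The wrist view shows the grey guard with its handle at (251,178), almost parallel to tool x. The orange look-alike is at (150,50), the prop at (254,290) and the fragment at (480,197).

```bash
python3 - <<'E'
from h import *
from scipy.spatial.transform import Rotation as Ro
m=env.camera_model("wrist");im=cv2.imread("pics/w1.png")[:,:,::-1]
r,s=brown(im,(225,120,280,230));print(r,s)
b=cv2.boxPoints(r);w=np.array([onz(m,p,130)[:2] for p in b]);c=w.mean(0);print(w.round(1),c)
e=[np.linalg.norm(w[i]-w[(i+1)%4]) for i in range(2)];i=int(np.argmax(e));d=w[i]-w[(i+1)%4];print(e,np.degrees(np.arctan2(d[1],d[0])))
t=env.state();R=Ro.from_euler("xyz",t["ee_rot"],degrees=True);print("tool units",R.inv().apply(np.r_[c,95]-t["ee_pos"])/30)
E
```

```text
((251.0, 176.0), (16.0, 82.0), 0.0) [243 135  17  83 950]
[[ 499.7 -358.7]
 [ 419.  -320.5]
 [ 426.  -305.5]
 [ 507.1 -342.7]] [ 462.9494615  -331.83902005]
[np.float64(89.23254042029781), np.float64(16.605136362133777)] -25.281274843817805
tool units [-0.01570394  0.06177924  6.94390465]
```

```bash
python3 -m jog '{"jaw":[50,50,50,50,50,50,50,50,50,50],"slide":[[0,0.06,0.9],[0,0,0.9],[0,0,0.9],[0,0,0.9],[0,0,0.9],[0,0,0.9],[0,0,0.7],[0,0,0.5],[0,0,0.3],[0,0,0]],"spin":[0,0,0,0,0,0,0,0,0,0]}'
python3 -m jog '{"jaw":[0,0,0,0,0,0,0,0,0,0],"slide":[[0,0,0],[0,0,0],[0,0,0],[0,0,0],[0,0,0],[0,0,0],[0,0,0],[0,0,0],[0,0,0],[0,0,0]],"spin":[0,0,0,0,0,0,0,0,0,0]}' 45
```

```text
time_s: 3.95
ee_pos: [462.5, -331.2, 96.4]
ee_rot: [180.0, -0.1, 155.1]
force: [0.2, -0.4, 0.0]
gripper_width: 49.9
gripper_force: 0.0
time_s: 4.95
ee_pos: [463.3, -332.9, 97.2]
ee_rot: [-180.0, 0.0, 155.0]
force: [-1.1, -0.9, 3.4]
gripper_width: 17.8
gripper_force: 45.0
```

```bash
python3 -m jog '{"jaw":[0,0,0,0,0,0,0,0,0,0],"slide":[[0,0,-0.3],[0,0,-0.6],[0,0,-0.9],[0,0,-0.9],[0,0,-0.9],[0,0,-0.9],[0,0,-0.9],[0,0,-0.9],[0,0,-0.7],[0,0,0]],"spin":[0,0,-0.5,-0.5,-0.5,-0.5,-0.5,-0.5,-0.1,0]}'
python3 -m jog '{"jaw":[0,0,0,0,0,0,0,0,0,0],"slide":[[-0.2,0.4,0],[-0.4,0.8,0],[-0.4,0.8,0],[-0.4,0.8,0],[-0.3,0.8,0],[-0.2,0.5,0],[0,0.3,0],[0,0,0],[0,0,0],[0,0,0]],"spin":[0,0,0,0,0,0,0,0,0,0]}'
python3 - <<'E'
from h import *
m=env.camera_model("wrist");im=env.grab_frame("wrist");cv2.imwrite("pics/w2.png",im[:,:,::-1])
for n,p in dict(barnear=(460,-94,170),barfar=(680,-94,170),barmid=(570,-94,170)).items(): print(n,proj(m,p))
print(env.state()["ee_pos"],env.state()["ee_rot"])
E
```

```text
time_s: 5.95
ee_pos: [464.0, -332.9, 309.6]
ee_rot: [-179.9, 0.2, 179.8]
force: [-0.3, 0.8, -2.9]
gripper_width: 17.8
gripper_force: 45.0
time_s: 6.95
ee_pos: [520.3, -201.7, 306.9]
ee_rot: [-180.0, -0.0, 179.7]
force: [0.1, -0.1, -4.3]
gripper_width: 17.8
gripper_force: 45.0
barnear [366.01514448 118.82736734]
barfar [349.67300987 328.15720272]
barmid [357.18885302 231.88518893]
[ 520.26863686 -201.7270624   306.90881765] [-1.79983755e+02 -3.68205593e-03  1.79733440e+02]
```

View pics/w2.png

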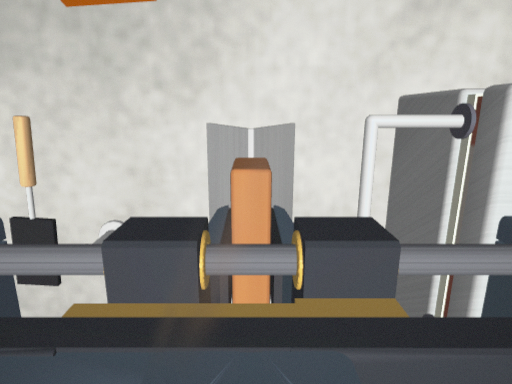

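The wrist view shows the guard held straight, the bar running down from its corner at (370,120) to (365,215), and the near arm along row 120. I'll fit the bar edges next.

```bash
python3 - <<'E'
from h import *
m=env.camera_model("wrist");g=cv2.imread("pics/w2.png",0).astype(float)
P=[]
for v in range(135,215,4):
    r=g[v-1:v+2,345:390].mean(0); P.append((v,r.round().astype(int)))
for v,r in P[::8]: print(v,r)
gx=[]
for v,r in P:
    d=np.diff(cv2.GaussianBlur(r.astype(float)[None],(3,1),0)[0]); gx.append((v,345+.5+np.argmax(d),345+.5+np.argmin(d)))
print(gx)
print("arm col430",g[108:132,430].astype(int))
E
```

```text
135 [218 218 217 217 216 216 217 217 218 218 217 219 220 222 221 220 221 221
 200 142 159 185 202 217 226 232 235 235 236 235 227 218 206 215 218 219
 219 219 221 221 220 219 220 220 220]
167 [219 220 221 221 222 223 224 224 223 222 222 222 221 220 218 218 145 151
 176 197 214 224 232 234 234 236 236 231 222 203 219 220 220 220 219 218
 218 219 218 219 219 218 218 218 218]
199 [217 218 218 219 219 220 220 219 220 219 219 220 220 174 143 169 191 211
 221 230 233 235 236 236 231 222 200 215 217 217 216 216 217 217 216 218
 219 218 218 217 217 216 216 142 107]
[(135, np.float64(365.5), np.float64(363.5)), (139, np.float64(365.5), np.float64(362.5)), (143, np.float64(365.5), np.float64(362.5)), (147, np.float64(364.5), np.float64(362.5)), (151, np.float64(364.5), np.float64(361.5)), (155, np.float64(364.5), np.float64(361.5)), (159, np.float64(363.5), np.float64(361.5)), (163, np.float64(363.5), np.float64(360.5)), (167, np.float64(363.5), np.float64(360.5)), (171, np.float64(362.5), np.float64(360.5)), (175, np.float64(362.5), np.float64(359.5)), (179, np.float64(362.5), np.float64(359.5)), (183, np.float64(361.5), np.float64(359.5)), (187, np.float64(361.5), np.float64(358.5)), (191, np.float64(361.5), np.float64(358.5)), (195, np.float64(360.5), np.float64(387.5)), (199, np.float64(360.5), np.float64(387.5)), (203, np.float64(360.5), np.float64(387.5)), (207, np.float64(359.5), np.float64(386.5)), (211, np.float64(359.5), np.float64(386.5))]
arm col430 [102 102 103 105 103 100 135 188 218 226 231 234 235 232 229 226 218 199
 176 134 104 106 107 104]
```

```bash
python3 - <<'E'
from h import *
m=env.camera_model("wrist")
a,b=onz(m,(370.2,135),170),onz(m,(364.8,199),170);d=a-b;print(a,onz(m,(367.6,167),170),b,"yaw",np.degrees(np.arctan2(-d[1],-d[0])))
c=onz(m,(430,120.8),170);print("near arm",c);print("width",onz(m,(363,135),170)-onz(m,(377.3,135),170))
u=-d/np.linalg.norm(d)
# along-bar: near arm at -110
n=np.array([-u[1],u[0],0]); s=(c-b)@u; mid=b+u*(s+110);print("bar_mid",mid,"kiln c",mid+225*n,"cap",mid+245*n-20*u)
print(proj(m,(550,151,262)))
E
```

```text
[474.73875738 -88.92308266 170.        ] [504.74017454 -88.90351705 170.        ] [536.18566976 -89.07748503 170.        ] yaw -0.14397119991298343
near arm [462.07718644 -35.07288548 170.        ]
width [ -0.05290478 -13.26613102   0.        ]
bar_mid [571.94160645 -89.16733172 170.        ] kiln c [572.50697943 135.83195796 170.        ] cap [552.55729795 155.88215019 170.        ]
[746.2953414  250.12027915]
```

```bash
python3 - <<'E'
from h import *
m=env.camera_model("wrist");im=cv2.imread("pics/w2.png")[:,:,::-1]
r,s=brown(im,(225,150,280,210));print(s, env.state()["ee_pos"])
for z in(340,): print([onz(m,(x,v),z)[:2].round(1).tolist() for x,v in((232,165),(269.5,165),(251,158))])
h=cv2.cvtColor(im,cv2.COLOR_RGB2HSV)
for v in(165,180,195):
    k=np.where(cv2.inRange(h,(2,90,40),(16,255,255))[v,200:300])[0]+200;print(v,k.min(),k.max(),onz(m,((k.min()+k.max())/2,v),340)[1])
# top view bar, subpixel (fresh look)
t=env.camera_model("top");g=cv2.imread("pics/top0.png",0).astype(int)
for v in(140,160,180): print(v,g[v,246:262])
print([onz(t,(c,160),170)[1].round(1) for c in(252,253,254,255)])
E
```

```text
[231 158  41  52 604] [ 520.26863686 -201.7270624   306.90881765]
[[475.3, -207.7], [475.4, -191.9], [472.4, -199.7]]
165 233 268 -199.9129973020958
180 231 271 -199.7255312307957
195 231 270 -199.96661888479568
140 [113 112 113 112 109 106 114 126 127 118 113 113 113 112 111 110]
160 [164 160 154 144 133 123 119 127 130 124 118 116 114 115 114 113]
180 [123 122 122 122 120 118 117 124 129 126 122 121 122 121 120 119]
[np.float64(-86.5), np.float64(-89.6), np.float64(-92.8), np.float64(-95.9)]
```

```bash
python3 -m jog '{"jaw":[0,0,0,0,0,0,0,0,0,0],"slide":[[-0.2,0.4,0],[-0.4,0.8,0],[-0.4,0.8,0],[-0.4,0.8,0],[-0.2,0.5,0],[-0.12,0.3,0],[0,0.09,0],[0,0,0],[0,0,0],[0,0,0]],"spin":[0,0,0,0,0,0,0,0,0,0]}'
python3 -m jog '{"jaw":[0,0,0,0,0,0,0,0,0,0],"slide":[[0,0,0.3],[0,0,0.5],[0,0,0.5],[0,0,0.5],[0,0,0.5],[0,0,0.5],[0,0,0.3],[0,0,0.2],[0,0,0.1],[0,0,0]],"spin":[0,0,0,0,0,0,0,0,0,0]}'
python3 - <<'E'
from h import *
im=env.grab_frame("side");cv2.imwrite("pics/s2.png",cv2.resize(im[110:220,150:310,::-1],None,fx=5,fy=5,interpolation=2))
print(env.state()["ee_pos"])
E
```

```text
time_s: 8.0
ee_pos: [572.3, -91.1, 307.1]
ee_rot: [-180.0, 0.0, 179.7]
force: [-0.3, 0.3, -4.1]
gripper_width: 17.6
gripper_force: 45.0
time_s: 9.0
ee_pos: [572.6, -90.4, 204.9]
ee_rot: [180.0, 0.0, 179.8]
force: [-0.0, 0.3, -4.5]
gripper_width: 17.7
gripper_force: 45.0
[572.82108475 -90.3736737  205.29603934]
```

View pics/s2.png

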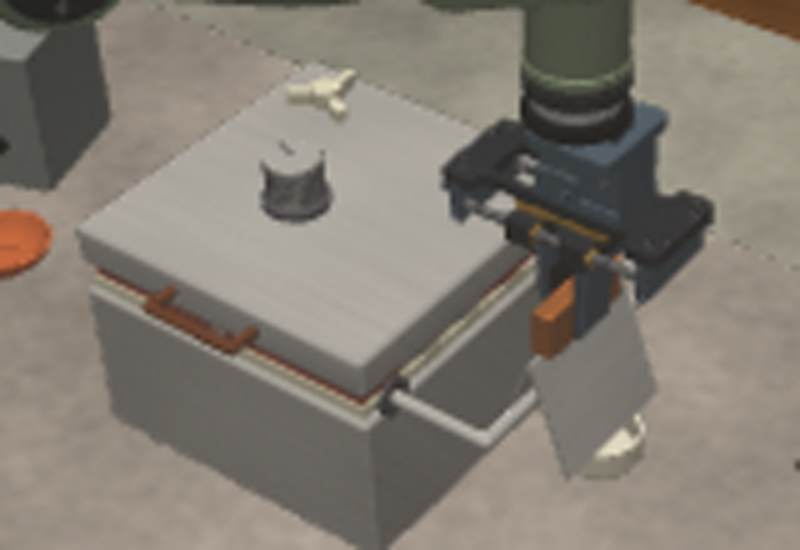

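The side view shows the guard straddling the bar, which enters the tent at about (540,400), with no contact force yet. I'll lower it gently until it touches.

```bash
python3 -m jog '{"jaw":[0,0,0,0,0,0],"slide":[[0,0,0.1],[0,0,0.1],[0,0,0.05],[0,0,0.05],[0,0,0],[0,0,0]],"spin":[0,0,0,0,0,0]}'
python3 -m jog '{"jaw":[0,0,0,0],"slide":[[0,0,0.05],[0,0,0],[0,0,0],[0,0,0]],"spin":[0,0,0,0]}'
```

```text
time_s: 9.65
ee_pos: [572.6, -90.5, 195.9]
ee_rot: [-180.0, 0.0, 179.8]
force: [0.4, -0.4, -4.4]
gripper_width: 17.8
gripper_force: 45.0
time_s: 10.05
ee_pos: [572.9, -90.8, 194.7]
ee_rot: [-179.9, 0.1, 179.8]
force: [-0.0, -3.1, -1.8]
gripper_width: 17.8
gripper_force: 45.0
```

```bash
python3 -m jog '{"jaw":[0,0,0,0],"slide":[[0,-0.04,0],[0,0,0.03],[0,0,0],[0,0,0]],"spin":[0,0,0,0]}'
```

```text
time_s: 10.45
ee_pos: [572.9, -90.9, 194.6]
ee_rot: [179.9, 0.1, 179.8]
force: [-0.9, 0.6, 6.0]
gripper_width: 18.3
gripper_force: 45.0
```

Seated: the vertical force is up, with almost no side force. Now I release.

```bash
python3 -m jog '{"jaw":[22,30,45,50,50],"slide":[[0,0,0],[0,0,0],[0,0,0],[0,0,0],[0,0,0]],"spin":[0,0,0,0,0]}'
python3 -m jog '{"jaw":[50,50,50,50,50,50,50,50],"slide":[[0,0,-0.3],[0,0,-0.6],[0,0,-0.9],[0,0,-0.9],[0,0,-0.9],[0,0,-0.8],[0,0,0],[0,0,0]],"spin":[0,0,0,0,0,0,0,0]}'
python3 - <<'E'
from h import *
from scipy.spatial.transform import Rotation as Ro
m=env.camera_model("wrist");im=env.grab_frame("wrist");cv2.imwrite("pics/w3.png",im[:,:,::-1])
r,s=brown(im,(225,60,280,290));print(r,s,onz(m,r[0],227))
print(env.state()["ee_pos"])
E
```

```text
time_s: 10.95
ee_pos: [572.5, -91.5, 193.3]
ee_rot: [180.0, -0.0, 179.8]
force: [0.6, 0.4, -0.4]
gripper_width: 49.3
gripper_force: 0.0
time_s: 11.75
ee_pos: [572.5, -91.5, 325.8]
ee_rot: [-180.0, 0.0, 179.8]
force: [-1.5, 0.0, -0.3]
gripper_width: 50.0
gripper_force: 0.0
((251.0, 191.0), (104.0, 20.0), 90.0) [241 139  21 105 443] [570.84935321 -89.47225697 227.        ]
[572.07761027 -91.43186283 324.69980899]
```

View pics/w3.png

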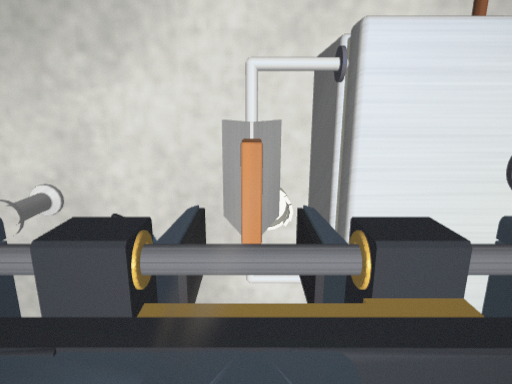

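The guard hangs straight on the bar: handle centred at column 251 on the bar's line, ends level. Next I'll look at the cap from just beyond it.

```bash
python3 -m jog '{"jaw":[60,60,60,60,60,60,60,60,60,60],"slide":[[0,0.4,-0.7],[0,0.9,0],[0,0.99,0],[0,0.99,0],[-0.2,0.99,0],[-0.2,0.99,0],[-0.2,0.99,0],[-0.07,0.99,0],[0,0.7,0],[0,0.24,0]],"spin":[0,0,0,0,0,0,0,0,0,0]}'
python3 -m jog '{"jaw":[60,60,60],"slide":[[0,0,0],[0,0,0],[0,0,0]],"spin":[0,0,0]}'
python3 - <<'E'
from h import *
m=env.camera_model("wrist");im=env.grab_frame("wrist");cv2.imwrite("pics/w4.png",im[:,:,::-1])
print(env.state()["ee_pos"],proj(m,(552,154,262)),proj(m,(592,154,345)))
E
```

```text
time_s: 12.8
ee_pos: [592.9, 155.7, 344.5]
ee_rot: [-180.0, -0.2, 179.9]
force: [0.5, -1.0, -0.2]
gripper_width: 59.8
gripper_force: 0.0
time_s: 13.1
ee_pos: [593.5, 152.6, 346.5]
ee_rot: [-180.0, -0.0, 179.7]
force: [0.1, 0.8, -0.8]
gripper_width: 59.8
gripper_force: 0.0
[593.47380581 152.67693995 346.57594937] [250.02497893 145.58680885] [250.06269211 232.55287146]
```

View pics/w4.png

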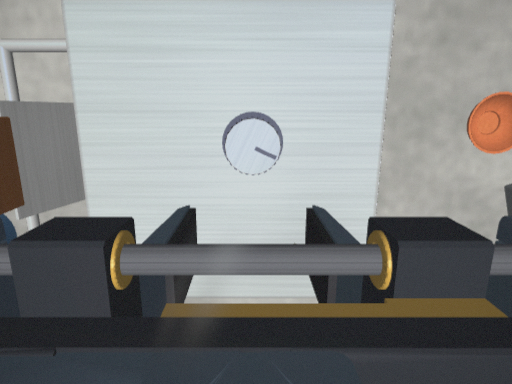

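The wrist view shows the cap's top disc at (252.5,147), radius about 29 px, with its line pointing to (276,158), so it lies 66–70° anticlockwise of +x. I'll centre over the cap and turn to yaw 90 so that a light grip shows any x error.

```bash
python3 -m jog '{"jaw":[60,60,60,60,60,60,60,60,60,60],"slide":[[0.66,0.02,0],[0.66,0.02,0],[0,0,0],[0,0,0],[0,0,0],[0,0,0],[0,0,0],[0,0,0],[0,0,0],[0,0,0]],"spin":[0,0.5,1,1,1,1,1,1,1,1]}' >/dev/null
python3 -m jog '{"jaw":[60,60,60,60,60,60,60,60,60,60],"slide":[[0,0,0],[0,0,0],[0,0,0],[0,0,0.6],[0,0,0.7],[0,0,0.8],[0,0,0.7],[0,0,0.5],[0,0,0.3],[0,0,0.13]],"spin":[1,1,0.75,0,0,0,0,0,0,0]}'
python3 -m jog '{"jaw":[60,30,30,30,30,30,30,30],"slide":[[0,0,0],[0,0,0],[0,0,0],[0,0,0],[0,0,0],[0,0,0],[0,0,0],[0,0,0]],"spin":[0,0,0,0,0,0,0,0]}' 10
python3 - <<'E'
from workcell import env
s=env.state()
print(s["force"],s["torque"],s["ee_pos"])
E
```

```text
time_s: 15.15
ee_pos: [553.7, 154.6, 234.0]
ee_rot: [-179.9, 0.0, 89.8]
force: [-0.4, 1.0, 0.5]
gripper_width: 60.2
gripper_force: 0.0
time_s: 15.95
ee_pos: [553.3, 155.3, 235.4]
ee_rot: [-180.0, -0.0, 89.8]
force: [-4.2, -0.2, 5.7]
gripper_width: 43.4
gripper_force: 10.0
[-4.23234387 -0.17400263  5.74152566] [-0.10967542  0.93278861  0.00349683] [553.31147307 155.25863782 235.40930579]
```

```bash
python3 -m jog '{"jaw":[30,30,30,30],"slide":[[0,-0.06,0],[0,0,0],[0,0,0],[0,0,0]],"spin":[0,0,0,0]}'
python3 -m jog '{"jaw":[60,60,60,60],"slide":[[0,0,0],[0,0,0],[0,0,0],[0,0,0]],"spin":[0,0,0,0]}'
```

```text
time_s: 16.35
ee_pos: [553.2, 155.3, 235.4]
ee_rot: [179.8, -0.0, 89.8]
force: [1.7, 0.0, 4.9]
gripper_width: 43.6
gripper_force: 10.0
time_s: 16.75
ee_pos: [551.8, 155.1, 234.1]
ee_rot: [-179.9, 0.0, 89.8]
force: [0.1, 0.2, 0.0]
gripper_width: 60.0
gripper_force: 0.0
```

```bash
python3 -m jog '{"jaw":[60,60,60,60,60,60,60,60,60,60],"slide":[[0,0.017,0],[0,0,0],[0,0,0],[0,0,0],[0,0,0],[0,0,0],[0,0,0],[0,0,0],[0,0,0],[0,0,0]],"spin":[-1,-1,-1,-1,-1,-1,-1,-1,-1,-1]}' >/dev/null
python3 -m jog '{"jaw":[60,60,60,30,30,30,30,30,30],"slide":[[0,0,0],[0,0,0],[0,0,0],[0,0,0],[0,0,0],[0,0,0],[0,0,0],[0,0,0],[0,0,0]],"spin":[-1,-0.25,0,0,0,0,0,0,0]}' 10
```

```text
time_s: 18.65
ee_pos: [552.5, 154.3, 234.6]
ee_rot: [-179.9, -0.0, 179.8]
force: [-0.2, -5.5, 0.9]
gripper_width: 43.8
gripper_force: 10.0
```

```bash
python3 -m jog '{"jaw":[30,30,30,30],"slide":[[0,-0.045,0],[0,0,0],[0,0,0],[0,0,0]],"spin":[0,0,0,0]}' 25
cat > tq.py <<'E'
from workcell import env
s=env.state();print(s["force"].round(1),s["torque"].round(3),s["ee_pos"].round(1),s["ee_rot"].round(1),round(s["qpos"][5],2))
E
python3 tq.py
python3 -m jog '{"jaw":[30,30,30,30,30,30,30],"slide":[[0,0,0.006],[0,0,0.006],[0,0,0.006],[0,0,0.006],[0,0,0.006],[0,0,0],[0,0,0]],"spin":[0.6,0.8,0.8,0.8,0.8,0,0]}'>/dev/null; python3 tq.py
```

```text
time_s: 19.05
ee_pos: [552.6, 154.2, 234.6]
ee_rot: [180.0, 0.0, 179.8]
force: [-0.5, -0.5, -0.4]
gripper_width: 43.5
gripper_force: 25.0
[-0.5 -0.5 -0.4] [-0.115  0.047 -0.065] [552.6 154.2 234.6] [180.    0.  179.8] -75.4
[ 0.4 -0.   0.5] [ 0.12   0.081 -0.055] [552.7 154.5 234. ] [179.9  -0.  149.5] -45.13
```

```bash
python3 -m jog '{"jaw":[30,30,30,30],"slide":[[0,0,0.006],[0,0,0.006],[0,0,0],[0,0,0]],"spin":[0.8,0.8,0,0]}'>/dev/null; python3 tq.py
python3 -m jog '{"jaw":[30,30,30,30],"slide":[[0,0,0.006],[0,0,0.003],[0,0,0],[0,0,0]],"spin":[0.7,0.5,0,0]}'>/dev/null; python3 tq.py
python3 - <<'E'
from h import *
im=env.grab_frame("side");cv2.imwrite("pics/s3.png",cv2.resize(im[90:190,150:310,::-1],None,fx=5,fy=5,interpolation=2))
E
```

```text
[0.  2.3 1.7] [ 0.392  0.006 -0.047] [552.8 154.6 233.6] [179.9  -0.  136.8] -32.39
[-0.1  3.6  2.4] [ 0.692 -0.035 -0.049] [552.9 154.6 233.4] [179.9  -0.  127.2] -22.76
```

View pics/s3.png

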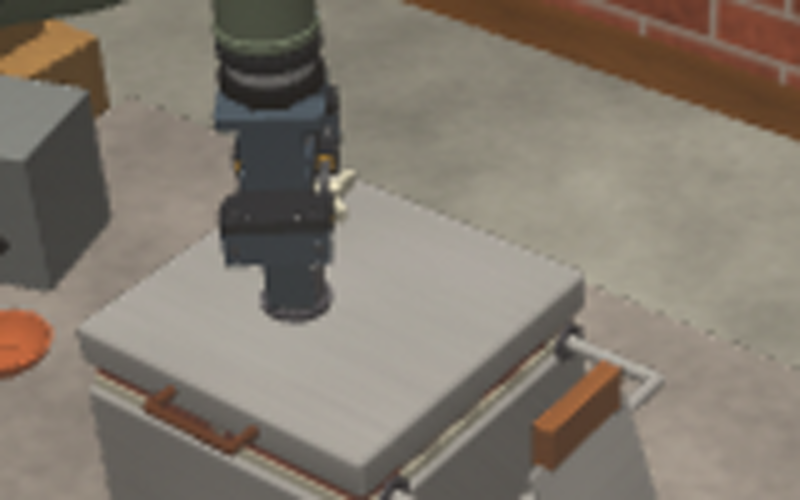

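The side view shows the gripper on the cap and the guard still hanging on the bar. I'll carry on in small steps and watch the torque about z.

```bash
python3 -m jog '{"jaw":[30,30,30],"slide":[[0.027,0.02,0.003],[0,0,0],[0,0,0]],"spin":[0.5,0,0]}'>/dev/null; python3 tq.py
python3 -m jog '{"jaw":[30,30,30],"slide":[[0,0,0.003],[0,0,0],[0,0,0]],"spin":[0.5,0,0]}'>/dev/null; python3 tq.py
python3 -m jog '{"jaw":[30,30,30],"slide":[[0,0,0.003],[0,0,0],[0,0,0]],"spin":[0.5,0,0]}'>/dev/null; python3 tq.py
python3 -m jog '{"jaw":[30,30,30],"slide":[[0,0,0.003],[0,0,0],[0,0,0]],"spin":[0.5,0,0]}'>/dev/null; python3 tq.py
```

```text
[1.1 1.5 3. ] [ 0.27  -0.183 -0.046] [552.9 154.7 233.3] [180.    0.  123.1] -18.63
[1.3 0.7 3.9] [ 0.231 -0.252 -0.066] [552.9 154.7 233.2] [179.9   0.  119.1] -14.63
[1.7 1.1 4.1] [ 0.154 -0.361 -0.067] [553.  154.7 233.1] [179.9   0.  115.1] -10.63
[2.6 2.1 5.1] [ 0.284 -0.296  0.639] [552.9 155.  233.1] [179.9   0.  111.2] -6.68
```

Torque about z jumped from −0.07 to +0.64 N m at yaw about 112, 68° from the start. That matches the line's initial 66–70°, so the cap has bottomed out. I'll confirm with a firmer grip and then back off 90°.

```bash
python3 -m jog '{"jaw":[30,30,30,30,30],"slide":[[0,0,0],[0,0,0],[0,0,0],[0,0,0],[0,0,0]],"spin":[0,0,0.25,0,0]}' 40 >/dev/null; python3 tq.py
```

```text
[0.5 3.9 5.3] [ 0.502 -0.205  0.942] [552.8 155.4 233.1] [179.9  -0.  109.2] -4.68
```

```bash
python3 -m jog '{"jaw":[30,30,30,30,30,30,30,30,30,30],"slide":[[0,0,-0.003],[0,0,-0.005],[0,0,-0.005],[0,0,-0.005],[0,0,-0.005],[0,0,-0.005],[0,0,-0.005],[0,0,-0.005],[0,0,-0.005],[0,0,0]],"spin":[-0.5,-0.8,-0.8,-0.8,-0.8,-0.8,-0.8,-0.8,-0.8,0]}' >/dev/null; python3 tq.py
python3 -m jog '{"jaw":[30,30,30,30,30,30,30,30,30],"slide":[[0,0,-0.005],[0,0,-0.005],[0,0,-0.005],[0,0,-0.005],[0,0,-0.005],[0,0,-0.003],[0,0,0],[0,0,0],[0,0,0]],"spin":[-0.8,-0.8,-0.8,-0.8,-0.8,-0.4,0,0,0]}' >/dev/null; python3 tq.py
```

```text
[-0.9  0.7  5.8] [0.231 0.078 0.078] [551.8 154.6 234.3] [-1.800e+02 -1.000e-01  1.643e+02] -59.85
[ 0.2 -1.1  5.6] [-0.048  0.138  0.131] [551.9 153.7 235.1] [-1.799e+02 -1.000e-01 -1.606e+02] -94.95
```

The yaw is +90.2° from the pressed position, but some of the earlier twist may have been elastic wind-up. I'll go back down and find the onset of the stop in 1° steps, so the quarter turn is exact.

```bash
python3 -m jog '{"jaw":[30,30,30,30,30,30,30,30,30,30],"slide":[[0,0,0.013],[0,0,0.005],[0,0,0.005],[0,0,0.005],[0,0,0.005],[0,0,0.005],[0,0,0.005],[0,0,0.005],[0,0,0.005],[0,0,0.005]],"spin":[0.8,0.8,0.8,0.8,0.8,0.8,0.8,0.8,0.8,0.8]}' 50 >/dev/null
python3 -m jog '{"jaw":[30,30,30,30,30],"slide":[[0,0,0.005],[0,0,0.003],[0,0,0],[0,0,0],[0,0,0]],"spin":[0.8,0.8,0.4,0,0]}' >/dev/null; python3 tq.py
for i in 1 2; do :; done
python3 -m jog '{"jaw":[30,30,30],"slide":[[0,0,0],[0,0,0],[0,0,0]],"spin":[0.125,0,0]}' >/dev/null; python3 tq.py
python3 -m jog '{"jaw":[30,30,30],"slide":[[0,0,0],[0,0,0],[0,0,0]],"spin":[0.125,0,0]}' >/dev/null; python3 tq.py
python3 -m jog '{"jaw":[30,30,30],"slide":[[0,0,0],[0,0,0],[0,0,0]],"spin":[0.125,0,0]}' >/dev/null; python3 tq.py
python3 -m jog '{"jaw":[30,30,30],"slide":[[0,0,0],[0,0,0],[0,0,0]],"spin":[0.125,0,0]}' >/dev/null; python3 tq.py
```

```text
[1.9 3.  5.9] [ 0.473 -0.096 -0.04 ] [552.5 155.3 233.3] [ 1.799e+02 -1.000e-01  1.194e+02] -14.93
[0.8 3.  5.5] [ 0.56  -0.218 -0.056] [552.6 155.3 233.3] [ 1.799e+02 -1.000e-01  1.184e+02] -13.94
[2.1 3.  5.5] [ 0.441 -0.183 -0.059] [552.6 155.4 233.3] [ 1.799e+02 -1.000e-01  1.174e+02] -12.94
[0.8 2.  6.2] [ 0.513 -0.233 -0.002] [552.6 155.4 233.2] [ 1.799e+02 -1.000e-01  1.164e+02] -11.94
[1.  3.2 5.5] [ 0.546 -0.202  0.058] [552.6 155.4 233.2] [ 1.799e+02 -1.000e-01  1.154e+02] -10.94
```

```bash

python3 -m jog '{"jaw":[30,30,30],"slide":[[0,0,0],[0,0,0],[0,0,0]],"spin":[0.125,0,0]}' >/dev/null; python3 tq.py
python3 -m jog '{"jaw":[30,30,30],"slide":[[0,0,0],[0,0,0],[0,0,0]],"spin":[0.125,0,0]}' >/dev/null; python3 tq.py
python3 -m jog '{"jaw":[30,30,30],"slide":[[0,0,0],[0,0,0],[0,0,0]],"spin":[0.125,0,0]}' >/dev/null; python3 tq.py
python3 -m jog '{"jaw":[30,30,30],"slide":[[0,0,0],[0,0,0],[0,0,0]],"spin":[0.125,0,0]}' >/dev/null; python3 tq.py
```

```text
[0.6 2.8 4.6] [ 0.545 -0.265 -0.013] [552.7 155.4 233.2] [ 1.799e+02 -1.000e-01  1.144e+02] -9.94
[1.  3.8 5.5] [ 0.564 -0.252 -0.03 ] [552.7 155.4 233.1] [ 1.799e+02 -1.000e-01  1.134e+02] -8.92
[1.2 3.1 5.4] [ 0.592 -0.226 -0.023] [552.7 155.4 233.1] [ 1.799e+02 -1.000e-01  1.124e+02] -7.92
[0.9 3.7 5. ] [ 0.625 -0.212  0.217] [552.7 155.4 233.1] [ 1.799e+02 -1.000e-01  1.114e+02] -6.94
```

```bash

python3 -m jog '{"jaw":[30,30,30],"slide":[[0,0,0],[0,0,0],[0,0,0]],"spin":[0.125,0,0]}' >/dev/null; python3 tq.py
python3 -m jog '{"jaw":[30,30,30],"slide":[[0,0,0],[0,0,0],[0,0,0]],"spin":[0.125,0,0]}' >/dev/null; python3 tq.py
```

```text
[1.  3.2 4.7] [ 0.64  -0.238  0.586] [552.7 155.4 233.1] [179.9  -0.  110.5] -5.99
[1.4 4.2 4.9] [ 0.731 -0.343  0.916] [552.7 155.4 233.1] [179.9  -0.  109.5] -5.01
```

The stop starts at yaw 112.0 (0.35 N m/deg, no slip). I'll back off to yaw 202.

```bash
python3 -m jog '{"jaw":[30,30,30,30,30,30,30,30,30,30],"slide":[[0,0,-0.006],[0,0,-0.006],[0,0,-0.006],[0,0,-0.006],[0,0,-0.006],[0,0,-0.006],[0,0,-0.006],[0,0,-0.006],[0,0,-0.006],[0,0,-0.006]],"spin":[-0.5,-0.8,-0.8,-0.8,-0.8,-0.8,-0.8,-0.8,-0.8,-0.8]}' >/dev/null
python3 -m jog '{"jaw":[30,30,30,30,30,30,30,30,30],"slide":[[0,0,-0.006],[0,0,-0.006],[0,0,-0.006],[0,0,-0.006],[0,0,-0.006],[0,0,0],[0,0,0],[0,0,0],[0,0,0]],"spin":[-0.8,-0.8,-0.8,-0.8,-0.5,-0.17,0,0,0]}' ; python3 tq.py
python3 - <<'E'
from h import *
a=env.grab_frame("side")[90:190,150:310];b=env.grab_frame("top")[100:230,120:270]
cv2.imwrite("pics/f.png",np.hstack([cv2.resize(a,(480,300)),cv2.resize(b,(320,300))])[:,:,::-1]);print(env.state()["time_s"],env.state()["gripper_width"])
E
```

```text
time_s: 30.6
ee_pos: [551.9, 153.8, 235.2]
ee_rot: [-179.9, -0.2, -158.1]
force: [-1.0, -3.3, 2.9]
gripper_width: 43.2
gripper_force: 50.0
[-1.  -3.3  2.9] [-0.637  0.283 -0.032] [551.9 153.8 235.2] [-179.9   -0.2 -158.1] -97.43
30.7 43.021970055284996
```

View pics/f.png

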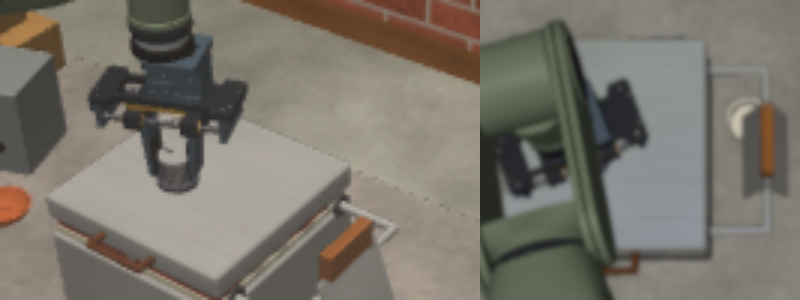

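The final view shows the cap held at yaw 201.9°, 90° from the stop, and the guard hanging level on the bar with the fragment standing beside it. I'm handing in.

```bash
python3 -c "
from workcell import env
print(env.job_done())"
```

```text
the job is handed in; nothing more can be done
None
```

I handed the job in at about 31 s: the guard hangs by itself on the bar, and the vent cap was screwed to its stop, backed off about 90° and is still held by the gripper; no verdict came back. I found the stop twice, because elastic twist made the first back-off inexact, and the stilt was hidden in the final picture so I couldn't check it.

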